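# Seat the keyed tube rotor in the spinner drive

### The arm

A 6-joint arm with a two-finger parallel gripper is mounted at the origin on a cart in front of the work surface, level with it; the furniture and walls round the work are solid. World frame = base frame: x ahead of the robot, y to its left, z up, the work surface at z = 0. Lengths are in mm, angles in rad, forces in N, time in s.
With the tool pointing down it reaches from about 275 to 1000 mm from the base axis. Payload 8.4 kg.
Tool frame: the origin (TCP) lies midway between the tips of the shut fingers; the grasp point (between the pads) lies 19 mm behind it; z points along the fingers, y is the line along which they close (so a half turn about z gives the same grasp; the last joint's range is limited). The gripper opens to 85 mm and grips with 20 to 120 N. Pads are 22 mm wide; open, the fingers measure 114 mm over their backs; the gripper's body (76 mm by 85 mm) begins 54 mm behind the grasp point. The pads swing forward as they close: fully open they stand 13 mm farther back than shut.
Start: joints at [-1.283, 0.353, 1.633, -0, 1.155, -0.002], TCP at [178.599, -598.941, 210.181] pointing down, gripper open.
Joint ranges: [-2.63, 2.63], [-0.92, 2.1], [0.06, 2.66], [-1.3, 4.44], [0, 2.69], [-3.02, 3.02]. Speed limits (rad/s): [2.22, 2.22, 2.79, 3.14, 3.14, 3.14].

### API

Orientations are given as [roll, pitch, yaw] about the fixed x, y, z axes, in that order (R = Rz(yaw) Ry(pitch) Rx(roll)).
In Python, from rig import telemetry, optics, r gives the robot as it stands.
- The arm moves only by the tool play_rows, never from a script. Its arguments are lists of equal length, an entry for each row: "dp": the shift along the tool's x, y, z in units of 40 mm (1.0 is 40 mm), a list of three; "rot": the turn, a rotation vector about the tool's x, y, z in units of 6 degrees (1.0 is 6 degrees), a list of three. In form: {"dp": [[tx, ty, tz], ...], "rot": [[ax, ay, az], ...]}. A call has 1 to 5 rows; each row is the pose to reach, as a shift and turn from the pose commanded when the call began, along the tool's axes at that moment; what a row does not reach only later rows make up. A row lasts 1/12 s, in which the tool goes at most 41.7 mm and 7.16 degrees, less where a joint would pass 70% of its speed; a pose out of reach is approached as far as the arm can. A call with a gripper value outside its range is refused whole. "fingers" is the opening, from 0 (shut) to 1 (fully open), set as the call begins (left out, the last holds). The fingers move at their own pace and stop on an object; "grip_force" is the grip in N (left out, the last holds). Time passes only in rows, so rows that repeat a pose let the fingers close. It gives the time, the measured TCP pose, the force, the opening and the grip force at its end, in the units of the state.
- telemetry.sense(): the state, without advancing time (a new reading comes with each control period).
- optics.grab_frame(name): name is "scene" or "top"; returns a dict with "color" (400x640x3 uint8, red, green, blue), "mtx" (3x3 intrinsics, pixels), "R" (3x3) and "t" (3): a world point X has camera coordinates R X + t. Camera axes: x right, y down, z forward; pixel columns grow to the right and rows downward; lengths in mm; the calibration is good to about 2 mm. A picture is of the moment at which its call begins. There is no depth.
- r.sign_off(): hands the job in; it is judged then, once.
The state is a dict: "clock": time; "qpos": joint angles; "qvel": joint speeds; "joint_efforts": joint torques, N m; "eef_pos": TCP position; "tcp_rot": TCP orientation; "contact_force": force on the tool from outside, world axes, zero at the start; "wrist_torque": the same for the moment, N m; "opening": opening from 0.0 (shut) to 1.0 (fully open); "grasp_force": force on a finger pad.
Only numpy, scipy, OpenCV 4.12 (cv2) and the standard library are available. Lean on these libraries where they do the work, as an engineer would, in place of code of your own. Each camera call takes 0.05 s, during which the arm holds its last target. There are 200 camera calls.

### The job

Fit the one-nosed tube rotor onto the small spinner drive: pick it up by its grip bar, turn it so that the key under its nose meets the keyway of the drive's collar, and lower it until it drops fully home, upright; then let go. Leave the rotor with two noses standing where it is, it belongs to another drive.

Things in the scene. Friction and masses are not known exactly. Their poses are not given: they have to be found in the camera images.
- rotor_center (a point): One-nosed rotor, loose, 0.25 kg, upright on its shaft (34 mm across, 46 long); on it a white disc 80 across, 8 thick; on top the grip bar. One nose on the disc's rim points to its -x, to 52 mm from the axis; below it on the shaft a key, 10 wide, out to 30 mm, from 7 mm above the foot up to the disc. Point: on the axis, half-way up, 49 mm above the foot; z up.
- rotor_grip (a point): Middle of the one-nosed rotor's grip bar, a grey upright bar 40 mm long along x, 12 thick along y, 44 high, standing on the disc; pinch it across y by its flat sides. Point: on the axis, 76 mm above the foot, 22 mm above the disc, 27 mm above the rotor's centre point; axes as the rotor's.
- other_rotor_center (a point): Two-nosed rotor, loose, not to be used: the same size and material, but with two noses and keys on opposite sides (-x and +x), so that it does not enter the collar. Point: on its axis, half-way up, 49 mm above the foot; z up. Both rotors stand on the free worktop between the tall microscope at the left and the cooler box at the right: come in from above, over 0.3 m.
- drive_seat (a point): Spinner drive, fixed: grey housing 110 x 100, 25 high; on it a collar 40 high, keyhole-shaped from above: bore 44 mm across, one keyway 23 wide towards its -x, out to 36 mm. Point: on the bore's axis, on its floor, 25 mm above the worktop; z up. Home: rotor's foot on this floor, nose over keyway, x axes the same way, rotor's centre 49 mm above this point. Turned wrong, it stays 33 mm higher.
Not all that is in view belongs to the job. Leave any pink look-alike of the part that bears rotor_center alone.

How it is judged:
By the outcome, as a careful person would: the job done as asked, in the order asked, and still so for the second after the job is handed in, with the robot touching nothing.
It also fails if it takes over 38 s, if anything falls off the work surface, if the arm or the gripper's body presses on something with over 40 N, if the wrist force passes 120 N, or if a joint passes its speed limit or range.

## Working session

There is one attempt and no reset: what is moved stays moved. The work goes in short steps, Python scripts to look and compute and a tool call to move; the robot and the scene stay as the last step left them, time stands still between calls to the robot, and variables do not carry over. Pictures are saved under pics/ and viewed, at most 10 in all, crops included, and the job is handed in when it is done.

Besides the shell and the picture viewer there is one more tool, called after "Call:" as a command line: name --argument value ..., lists and objects as JSON in quotes. play_rows: Moves the arm, as the interface text tells. Its arguments: {"type":"object","properties":{"dp":{"type":"array"},"rot":{"type":"array"},"fingers":{"type":"number"},"grip_force":{"type":"number"}},"required":["dp","rot"]}

```bash
mkdir -p pics
python3 - <<'E'
from rig import telemetry, optics, r
import cv2
for n in("scene","top"):
    f=optics.grab_frame(n); cv2.imwrite(f"pics/{n}0.png",f["color"][:,:,::-1]); print(n,f["mtx"].tolist(),f["R"].round(4).tolist(),f["t"].round(1).tolist())
print(telemetry.sense())
E
```

```text
scene [[490.9723310454261, 0.0, 319.76912619358654], [0.0, 490.9723310454261, 194.61191987925156], [0.0, 0.0, 1.0]] [[0.2836, 0.9589, 0.0041], [0.8274, -0.2425, -0.5066], [-0.4848, 0.1471, -0.8622]] [11.0, -472.8, 1419.1]
top [[372.74131228035435, 0.0, 325.4431473710129], [0.0, 372.74131228035435, 203.97537812943622], [0.0, 0.0, 1.0]] [[0.0034, -1.0, 0.0017], [-0.9898, -0.0036, -0.1426], [0.1426, -0.0012, -0.9898]] [-180.7, 580.9, 930.6]
{'clock': 0.1, 'qpos': array([-1.28342854e+00,  3.53596190e-01,  1.63404559e+00, -1.92273419e-05,
        1.15519258e+00, -2.41186997e-03]), 'qvel': array([-0.00156708,  0.00038208, -0.00180616, -0.00067981, -0.00088571,
        0.00148143]), 'joint_efforts': array([ 2.60243824e-04, -6.06354976e+01, -3.42819679e+01,  2.04764137e-05,
        3.94951261e-03, -1.45006260e-05]), 'eef_pos': array([ 178.44915787, -598.52016445,  209.53202455]), 'tcp_rot': array([-3.14035090e+00,  1.45860249e-05,  2.89787444e-01]), 'contact_force': array([ 0.46553248, -0.59771907,  0.38838511]), 'wrist_torque': array([ 0.04523972,  0.01343671, -0.00934178]), 'grasp_force': 0.0, 'opening': 0.9992034060074583}
```

View pics/scene0.png

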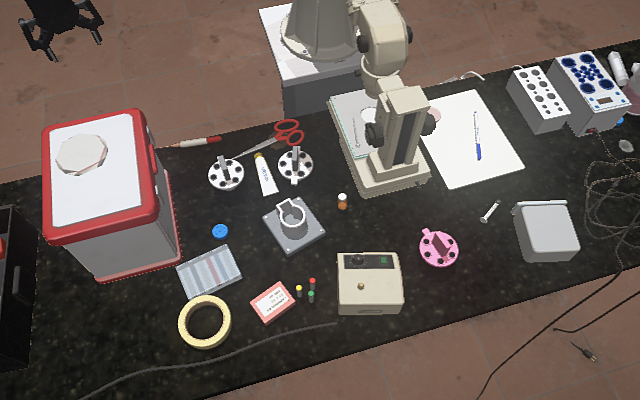

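View pics/top0.png

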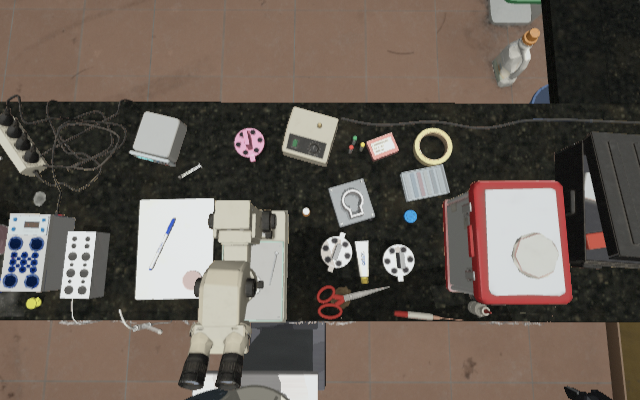

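Run:
```python
import cv2, numpy as np
a=cv2.imread("pics/scene0.png")[135:260,195:330]; b=cv2.imread("pics/top0.png")[170:290,310:430]
a=cv2.resize(a,(400*135//125,400)[:2],interpolation=cv2.INTER_CUBIC)
b=cv2.resize(b,None,fx=5,fy=5,interpolation=cv2.INTER_CUBIC)
a=cv2.imread("pics/scene0.png")[135:260,195:330]; a=cv2.resize(a,None,fx=4.7,fy=4.7,interpolation=cv2.INTER_CUBIC)
cv2.imwrite("pics/a.png",a);cv2.imwrite("pics/b.png",b)
```

```text
(no output)
```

View pics/a.png

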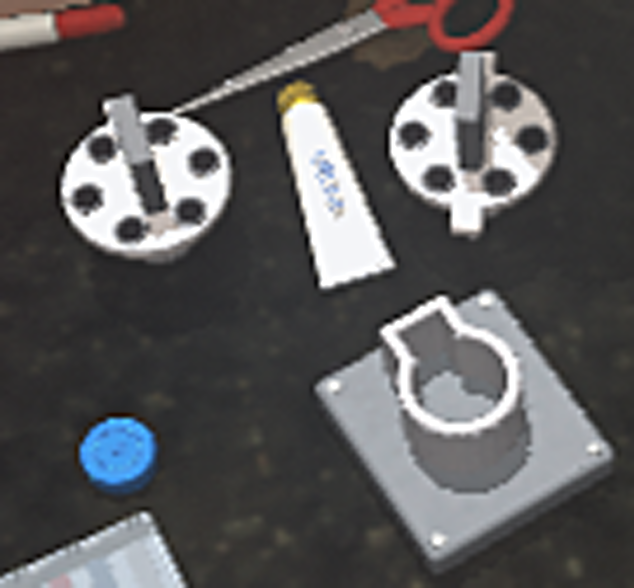

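View pics/b.png

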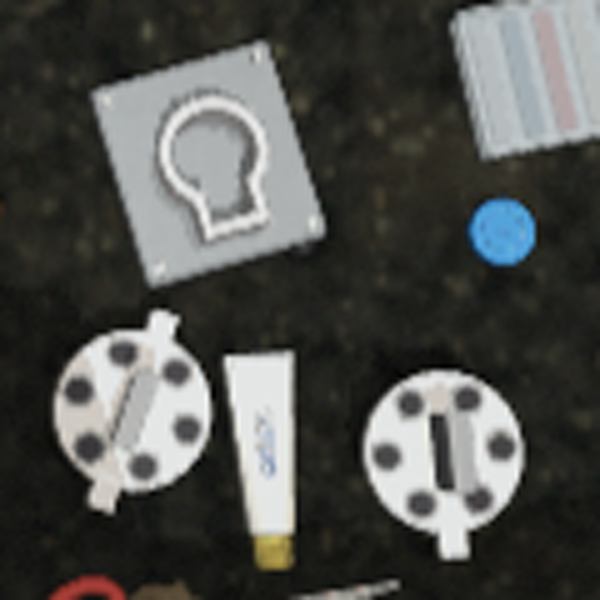

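```bash
cat > h.py <<'E'
import numpy as np
K={"scene":([[490.9723,0,319.7691],[0,490.9723,194.6119],[0,0,1]],[[0.2836,0.9589,0.0041],[0.8274,-0.2425,-0.5066],[-0.4848,0.1471,-0.8622]],[11.0,-472.8,1419.1]),
"top":([[372.7413,0,325.4431],[0,372.7413,203.9754],[0,0,1]],[[0.0034,-1,0.0017],[-0.9898,-0.0036,-0.1426],[0.1426,-0.0012,-0.9898]],[-180.7,580.9,930.6])}
K={k:[np.array(a) for a in v] for k,v in K.items()}
off={"scene":(4.7,195,135),"top":(5,310,170)}
def un(n,c,z):
    s,u0,v0=off[n]; return unp(n,((c[0]+.5)/s-.5+u0,(c[1]+.5)/s-.5+v0),z)
def unp(n,p,z):
    M,R,t=K[n]; d=R.T@np.linalg.solve(M,[*p,1]); C=-R.T@t; return (C+d*(z-C[2])/d[2])[:2]
E
python3 - <<'E'
from h import *
P=lambda *a:print(a,un(*a).round(1))
P("top",(443,452),54);P("top",(454,555),50);P("top",(462,448),98)
P("scene",(146,180),54);P("scene",(126,120),98)
print("drive");P("top",(213,150),65);P("top",(238,230),65)
for c in((93,93),(267,42),(327,230),(152,287)):P("top",c,25)
P("scene",(458,365),65);P("scene",(415,318),65)
for c in((315,387),(488,291),(613,455),(437,570)):P("scene",c,25)
h=[un("top",c,25) for c in((93,93),(267,42),(327,230),(152,287))];print(np.mean(h,0),np.degrees(np.arctan2(*(h[0]-h[3]+h[1]-h[2])[::-1])))
h=[un("scene",c,25) for c in((315,387),(488,291),(613,455),(437,570))];print(np.mean(h,0))
# white-blob fit of rotor disc
import cv2
for n,c in(("top",(443,452)),("scene",(146,180))):
    s,u0,v0=off[n];im=cv2.imread(f"pics/{n}0.png");x,y=int(c[0]/s+u0),int(c[1]/s+v0)
    w=(im.min(2)>140).astype(np.uint8);m=cv2.morphologyEx(w,cv2.MORPH_OPEN,np.ones((2,2),np.uint8))
    sub=np.zeros_like(m);sub[y-22:y+26,x-20:x+20]=m[y-22:y+26,x-20:x+20]
    q=np.array([unp(n,p,54) for p in cv2.convexHull(cv2.findNonZero(sub))[:,0].astype(float)])
    from scipy.optimize import least_squares
    f=least_squares(lambda v:np.hypot(*(q-v[:2]).T)-v[2],[*q.mean(0),40],loss="soft_l1",f_scale=1)
    print(n,f.x.round(1),(np.hypot(*(q-f.x[:2]).T)-f.x[2]).round(0))
E
```

```text
('top', (443, 452), 54) [ 437.7 -362.6]
('top', (454, 555), 50) [ 386.5 -367.7]
('top', (462, 448), 98) [ 439.9 -363.2]
('scene', (146, 180), 54) [ 439.1 -362.7]
('scene', (126, 120), 98) [ 433.9 -363.9]
drive
('top', (213, 150), 65) [ 589.7 -246.8]
('top', (238, 230), 65) [ 548.7 -259.2]
('top', (93, 93), 25) [ 626.6 -185.9]
('top', (267, 42), 25) [ 654.7 -279.2]
('top', (327, 230), 25) [ 553.4 -309.8]
('top', (152, 287), 25) [ 522.9 -217.2]
('scene', (458, 365), 65) [ 584.5 -246. ]
('scene', (415, 318), 65) [ 555.3 -258.7]
('scene', (315, 387), 25) [ 555.6 -309.6]
('scene', (488, 291), 25) [ 528.1 -218. ]
('scene', (613, 455), 25) [ 628.9 -185.6]
('scene', (437, 570), 25) [ 661.5 -278. ]
[ 589.39265899 -247.99984888] 16.80364479721062
[ 593.50709559 -247.81837986]
top [ 435.  -365.4   40.1] [-1. -1. -1. 10. 12. 12. -0. -1. -1. -1. -0. -0.  0. -0.  1.  1.  1.  1.
 -0. -0. -1. -0.]
scene [ 435.8 -354.5   46.6] [10. -8. -7. -5. -2. -0.  1.  2.  3.  3.  2.  1. -0. -2. -4. -5. -1. -0.
 11. 12.]
```

Call:
play_rows --dp '[[0,0,-1],[0,0,-2],[0,0,-3],[0.3,-1,-3],[0.6,-2,-3]]' --rot '[[0,0,0],[0,0,0],[0,0,0],[0,0,0],[0,0,0]]' --fingers 1

```text
clock: 0.52
eef_pos: [179.2, -517.4, 332.6]
tcp_rot: [3.136, -0.0, 0.289]
contact_force: [0.3, 0.3, -1.1]
opening: 1.0
grasp_force: 0.0
```

Call:
play_rows --dp '[[0.3,-1,0],[0.6,-2,0],[0.9,-3,0],[1.1,-3.65,0],[1.1,-3.65,0]]' --rot '[[0,0,0.5],[0,0,1],[0,0,1.5],[0,0,1.83],[0,0,1.83]]'

```text
clock: 0.93
eef_pos: [178.6, -358.3, 330.0]
tcp_rot: [-3.14, -0.0, 0.097]
contact_force: [0.3, -0.8, 0.4]
opening: 0.997
grasp_force: 0.0
```

Call:
play_rows --dp '[[1,0.1,0],[2,0.2,0],[3,0.3,0],[4,0.4,0],[5,0.5,0]]' --rot '[[0,0,0],[0,0,0],[0,0,0],[0,0,0],[0,0,0]]'

```text
clock: 1.35
eef_pos: [382.2, -363.3, 330.0]
tcp_rot: [3.141, 0.0, 0.098]
contact_force: [-0.2, -1.7, 0.2]
opening: 1.002
grasp_force: 0.0
```

Call:
play_rows --dp '[[1,0.1,0],[1.5,0.15,0],[1.5,0.15,0],[1.5,0.15,0],[1.5,0.15,0]]' --rot '[[0,0,0],[0,0,0],[0,0,0],[0,0,0],[0,0,0]]'

```text
clock: 1.77
eef_pos: [439.8, -363.5, 329.7]
tcp_rot: [-3.141, 0.001, 0.098]
contact_force: [0.0, -0.5, -0.3]
opening: 0.996
grasp_force: 0.0
```

Call:
play_rows --dp '[[0,0,1],[0,0,2],[0,0,3],[0,0,4],[0,0,5]]' --rot '[[0,0,0],[0,0,0],[0,0,0],[0,0,0],[0,0,0]]'

```text
clock: 2.18
eef_pos: [439.0, -363.9, 129.3]
tcp_rot: [3.141, -0.001, 0.097]
contact_force: [1.5, -0.5, 0.2]
opening: 0.999
grasp_force: 0.0
```

Run:
```python
from rig import telemetry, optics
import cv2,numpy as np
o=[cv2.resize(optics.grab_frame(n)["color"][v:v+100,u:u+80,::-1],None,fx=5,fy=5,interpolation=cv2.INTER_CUBIC) for n,u,v in(("scene",185,110),("top",360,210))]
cv2.imwrite("pics/c.png",np.hstack(o));print(telemetry.sense()["eef_pos"])
```

```text
[ 435.64165845 -360.96297763  124.93456539]
```

View pics/c.png

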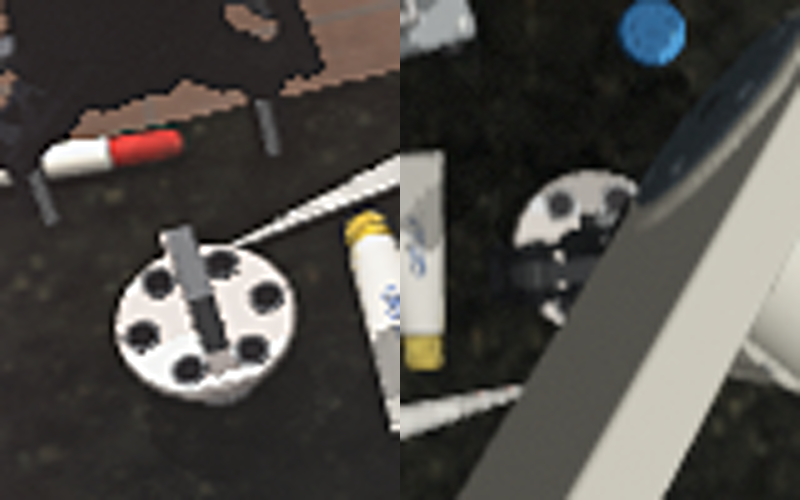

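Run:
```python
from h import *
print(unp("scene",(216.7,147),140), unp("scene",(216.7,147),130))
# bar top outline in crop c: corners
for c in((162,236),(188,226),(213,292),(188,302)): print(unp("scene",((c[0]+.5)/5-.5+185,(c[1]+.5)/5-.5+110),98).round(1))
```

```text
[ 428.42395525 -365.76843038] [ 420.75044435 -366.14541596]
[ 422.5 -371.5]
[ 420.4 -359.6]
[ 457.7 -355.7]
[ 459.8 -367.1]
```

Call:
play_rows --dp '[[0,0,0.8],[0,0,1.4],[0,0,1.7],[0,0,1.7],[0,0,1.7]]' --rot '[[0,0,0],[0,0,0],[0,0,0],[0,0,0],[0,0,0]]'

```text
clock: 2.7
eef_pos: [440.8, -364.3, 63.8]
tcp_rot: [3.141, -0.001, 0.098]
contact_force: [-0.8, -0.0, 0.6]
opening: 0.996
grasp_force: 0.0
```

Call:
play_rows --dp '[[0,0,0],[0,0,0],[0,0,0],[0,0,0],[0,0,0]]' --rot '[[0,0,0],[0,0,0],[0,0,0],[0,0,0],[0,0,0]]' --fingers 0 --grip_force 50

```text
clock: 3.12
eef_pos: [440.7, -363.7, 62.8]
tcp_rot: [3.141, -0.001, 0.098]
contact_force: [-0.2, -0.4, 0.1]
opening: 0.3
grasp_force: 0.0
```

Call:
play_rows --dp '[[0,0,0],[0,0,0],[0,0,0],[0,0,0],[0,0,0]]' --rot '[[0,0,0],[0,0,0],[0,0,0],[0,0,0],[0,0,0]]'

```text
clock: 3.53
eef_pos: [440.6, -363.4, 62.6]
tcp_rot: [-3.141, -0.0, 0.098]
contact_force: [0.2, 1.6, 6.1]
opening: 0.125
grasp_force: 51.0
```

Call:
play_rows --dp '[[0,0,-0.8],[0,0,-1.6],[0,0,-2.4],[0,0,-3.1],[0,0,-3.1]]' --rot '[[0,0,0],[0,0,0],[0,0,0],[0,0,0],[0,0,0]]'

```text
clock: 3.95
eef_pos: [442.9, -365.5, 191.7]
tcp_rot: [3.136, -0.006, 0.098]
contact_force: [2.0, -1.5, -2.7]
opening: 0.122
grasp_force: 50.0
```

Call:
play_rows --dp '[[0.6,-0.4,0],[1.4,-0.9,0],[2.2,-1.4,0],[3,-1.9,0],[3.5,-2.23,0]]' --rot '[[0,0,-0.3],[0,0,-0.7],[0,0,-1.1],[0,0,-1.5],[0,0,-1.87]]'

```text
clock: 4.37
eef_pos: [573.0, -258.7, 184.9]
tcp_rot: [-3.141, -0.0, 0.297]
contact_force: [-0.6, -0.9, -1.8]
opening: 0.126
grasp_force: 50.0
```

Call:
play_rows --dp '[[0.48,-0.22,0],[0.53,-0.2,0],[0.53,-0.2,0],[0.53,-0.2,0],[0.53,-0.2,0]]' --rot '[[0,0,0],[0,0,0],[0,0,0],[0,0,0],[0,0,0]]'

```text
clock: 4.78
eef_pos: [587.9, -247.8, 185.5]
tcp_rot: [-3.141, 0.001, 0.293]
contact_force: [0.2, -0.0, -2.4]
opening: 0.123
grasp_force: 49.9
```

Run:
```python
from rig import telemetry, optics
import cv2,numpy as np
o=[cv2.resize(optics.grab_frame(n)["color"][v:v+110,u:u+80,::-1],None,fx=5,fy=5,interpolation=cv2.INTER_CUBIC) for n,u,v in(("scene",250,150),("top",310,150))]
cv2.imwrite("pics/d.png",np.hstack(o));s=telemetry.sense();print(s["eef_pos"],s["tcp_rot"],s["grasp_force"])
```

```text
[ 588.11929482 -247.97069061  185.96257128] [-3.14136458e+00  5.40013198e-04  2.92751569e-01] 49.94632959365845
```

View pics/d.png

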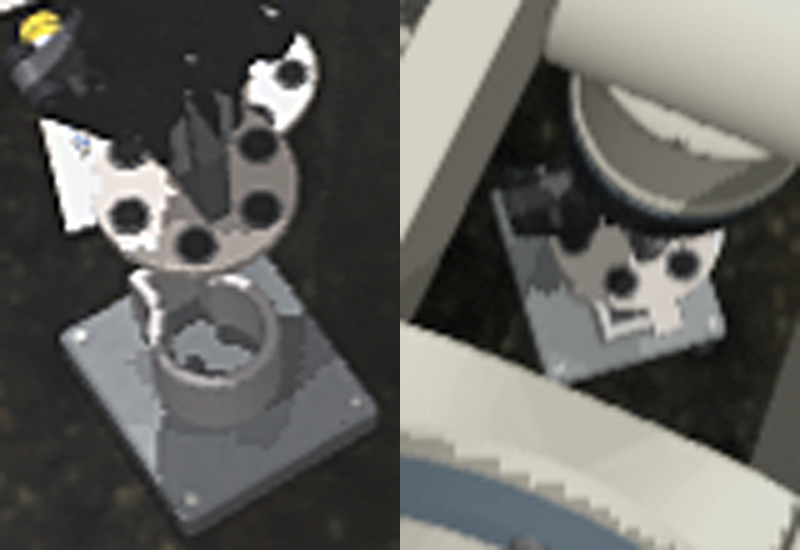

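Run:
```python
from h import *
g=lambda n,c,z:print(n,c,z,unp(n,((c[0]+.5)/5-.5+(250 if n=="scene" else 310-80),(c[1]+.5)/5-.5+150),z).round(1))
# nose tip: expected 52mm from axis
g("top",(668,333),173)
a=np.radians(16.8);print("expected",np.array([588,-248])-52*np.array([np.cos(a),np.sin(a)]))
# disc extremes in scene: right, bottom edges (top rim z=177)
for c in((299,180),(205,268),(125,245),(275,235)): g("scene",c,177)
for c in((277,330),(216,385),(160,360),(262,365),(240,280)): g("scene",c,65)
```

```text
top (668, 333) 173 [ 535.3 -263.3]
expected [ 538.21938613 -263.02965344]
scene (299, 180) 177 [ 597.4 -209.7]
scene (205, 268) 177 [ 624.8 -254.4]
scene (125, 245) 177 [ 606.6 -281. ]
scene (275, 235) 177 [ 618.4 -225.2]
scene (277, 330) 65 [ 600.  -221.8]
scene (216, 385) 65 [ 617.8 -253.3]
scene (160, 360) 65 [ 599.9 -272.8]
scene (262, 365) 65 [ 614.2 -232.3]
scene (240, 280) 65 [ 572.1 -230.5]
```

Call:
play_rows --dp '[[0.036,0.01,0.4],[0.036,0.01,0.8],[0.036,0.01,1.1],[0.036,0.01,1.3],[0.036,0.01,1.35]]' --rot '[[0,0,0],[0,0,0],[0,0,0],[0,0,0],[0,0,0]]'

```text
clock: 5.3
eef_pos: [589.3, -247.2, 130.5]
tcp_rot: [-3.14, 0.002, 0.293]
contact_force: [0.1, -0.1, -2.5]
opening: 0.125
grasp_force: 49.9
```

Call:
play_rows --dp '[[0,0,0.06],[0,0,0.12],[0,0,0.18],[0,0,0.24],[0,0,0.3]]' --rot '[[0,0,0],[0,0,0],[0,0,0],[0,0,0],[0,0,0]]'

```text
clock: 5.72
eef_pos: [590.8, -247.3, 120.4]
tcp_rot: [3.141, -0.001, 0.294]
contact_force: [0.9, -0.1, -2.1]
opening: 0.123
grasp_force: 49.9
```

Call:
play_rows --dp '[[0,0,0.06],[0,0,0.12],[0,0,0.18],[0,0,0.24],[0,0,0.3]]' --rot '[[0,0,0],[0,0,0],[0,0,0],[0,0,0],[0,0,0]]'

```text
clock: 6.13
eef_pos: [590.5, -247.2, 107.9]
tcp_rot: [-3.142, 0.0, 0.294]
contact_force: [-0.2, 0.7, -2.0]
opening: 0.124
grasp_force: 49.9
```

Call:
play_rows --dp '[[0,0,0.09],[0,0,0.18],[0,0,0.27],[0,0,0.36],[0,0,0.43]]' --rot '[[0,0,0],[0,0,0],[0,0,0],[0,0,0],[0,0,0]]'

```text
clock: 6.55
eef_pos: [590.4, -247.1, 90.4]
tcp_rot: [-3.141, 0.0, 0.294]
contact_force: [0.3, 0.6, -2.7]
opening: 0.122
grasp_force: 49.9
```

Call:
play_rows --dp '[[0,0,0.02],[0,0,0.04],[0,0,0.05],[0,0,0.05],[0,0,0.05]]' --rot '[[0,0,0],[0,0,0],[0,0,0],[0,0,0],[0,0,0]]'

```text
clock: 6.97
eef_pos: [590.6, -247.3, 89.1]
tcp_rot: [3.141, -0.0, 0.294]
contact_force: [0.4, 0.0, -2.1]
opening: 0.125
grasp_force: 49.9
```

Call:
play_rows --dp '[[0,0,0.01],[0,0,0.02],[0,0,0.03],[0,0,0.03],[0,0,0.03]]' --rot '[[0,0,0],[0,0,0],[0,0,0],[0,0,0],[0,0,0]]'

```text
clock: 7.38
eef_pos: [590.5, -247.2, 87.8]
tcp_rot: [-3.142, 0.0, 0.294]
contact_force: [-0.3, 0.2, -2.5]
opening: 0.127
grasp_force: 50.0
```

Call:
play_rows --dp '[[0,0,0],[0,0,0],[0,0,0],[0,0,0],[0,0,0]]' --rot '[[0,0,0],[0,0,0],[0,0,0],[0,0,0],[0,0,0]]' --fingers 0.6

```text
clock: 7.8
eef_pos: [590.6, -247.2, 88.0]
tcp_rot: [3.141, -0.0, 0.294]
contact_force: [-0.3, -0.4, -0.0]
opening: 0.595
grasp_force: 0.0
```

Call:
play_rows --dp '[[0,0,0],[0,0,-0.2],[0,0,-0.5],[0,0,-1],[0,0,-1.5]]' --rot '[[0,0,0],[0,0,0],[0,0,0],[0,0,0],[0,0,0]]'

```text
clock: 8.22
eef_pos: [590.4, -247.1, 149.2]
tcp_rot: [-3.141, 0.0, 0.294]
contact_force: [0.6, -0.4, 0.0]
opening: 0.599
grasp_force: 0.0
```

Call:
play_rows --dp '[[0,0,-1],[0,0,-2],[0,0,-3],[0,0,-4],[0,0,-4]]' --rot '[[0,0,0],[0,0,0],[0,0,0],[0,0,0],[0,0,0]]'

```text
clock: 8.63
eef_pos: [593.9, -248.6, 318.7]
tcp_rot: [3.133, -0.011, 0.294]
contact_force: [0.8, -0.1, 0.4]
opening: 0.601
grasp_force: 0.0
```

Run:
```python
from rig import telemetry, optics
import cv2,numpy as np
o=[cv2.resize(optics.grab_frame(n)["color"][v:v+110,u:u+80,::-1],None,fx=5,fy=5,interpolation=cv2.INTER_CUBIC) for n,u,v in(("scene",250,150),("top",310,150))]
cv2.imwrite("pics/e.png",np.hstack(o));s=telemetry.sense();print(s["eef_pos"],s["clock"])
```

```text
[ 591.47229301 -247.59408931  311.32667628] 8.7333
```

View pics/e.png

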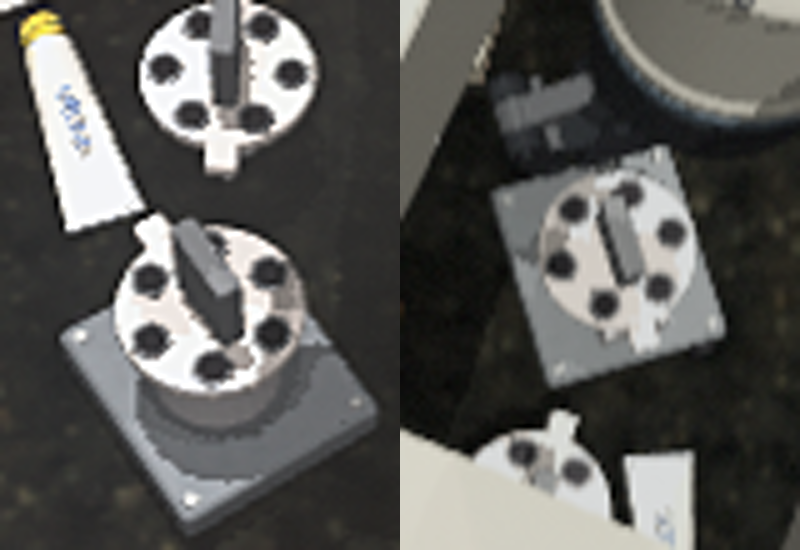

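The rotor sits low and level on the collar in both views. Its nose lies over the keyway (scene crop 152,235; top crop 648,328), and the gripper is clear.

Call:
play_rows --dp '[[0,0,0],[0,0,0],[0,0,0],[0,0,0],[0,0,0]]' --rot '[[0,0,0],[0,0,0],[0,0,0],[0,0,0],[0,0,0]]'

```text
clock: 9.15
eef_pos: [590.2, -247.1, 306.8]
tcp_rot: [-3.141, 0.001, 0.294]
contact_force: [1.2, 0.6, 0.8]
opening: 0.6
grasp_force: 0.0
```

```bash
python3 -c "
from rig import r
print(r.sign_off())"
```

```text
the job is handed in; nothing more can be done
None
```

The one-nosed rotor is seated on the spinner drive with its key in the keyway, upright and released; the two-nosed rotor was not touched, and I handed the job in at about 9 s.

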